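# Fish the strainer out of the drain sump

## Task

Take the telescopic hook picker from its oak stand and use it to lift the strainer out of the deep steel drain sump by its orange crossbar; feel for the bottom gently, as the picker's length is not known. Set the strainer down gently, level, in the empty half of the blue tray, unhook it, and put the picker back upright, fully home in its stand. Only the picker may touch the strainer, do not tip it steeply, and leave the other things alone.

Things in the scene. Friction and masses are not known exactly. Their poses are not given: they have to be found in the camera images.
- picker_grip (a point): centre of the picker's green handle, an upright bar 24 mm (its x) x 16 mm (its y), from 26 mm below this point to 24 mm above it; grip it across the 16 mm. A black flange 60 x 40 x 6 mm lies under the handle, its underside 32 mm below this point. The picker is telescopic: its hook's underside lies 136 to 176 mm below this point, different every time and not measured
- picker: the whole picker, 0.16 kg; origin on its axis at the flange's underside, z up. A shank (7 mm; sleeve 11 mm) runs down the axis to a hook: a foot 6 mm thick, 12 mm wide (y), from 3.5 mm behind the axis to 17.5 mm ahead of it along +x; its last 4 mm turn up as a nib, 9.5 mm over the hook's underside, leaving a throat 10 mm long. Friction (45 N) keeps its length; the hook gives upward 1 mm per 6 N, 5 mm at most
- strainer_center (a point): centre (half-way up) of the strainer, a bright metal basket 84 (x) x 44 (y) x 25 mm tall, open above, lying loose and level on the sump's floor. Base 4 mm thick, walls 3 mm. Weighs 0.13 to 0.21 kg; its thin sheet must not be pressed or pulled with over 18 N
- strainer: the same strainer; origin at the centre of its underside. An orange crossbar, 8 mm thick, spans its middle along y, wall to wall, its axis 21 mm over the underside: 13 mm are free between bar and basket floor. On each side of the bar the basket is open for 35 mm along x
- sump_mouth (a point): centre of the open mouth of the sump, a fixed upright steel box; the rim is 110 mm over the table. Inside 92 mm (x) x 52 mm (y), walls 4 mm, inner floor 100 mm below this point. The strainer has 4 mm of play all round and is turned as the sump is, within 0.03 rad
- sump: the same sump; origin at the centre of its underside, on the table. Its black foot is 124 x 84 x 6 mm; a short grey pipe stub sticks out low at +x, up to 88 mm from the centre
- stand_slot (a point): point on top of the fixed oak stand (148 mm tall, top 100 x 90 mm) where the picker's axis is when home: its flange rests on the top, picker_grip 32 mm above this point. The slot goes from 13 mm behind to 27 mm ahead of this point along the stand's x, 12 mm to each side along y, 148 mm deep; the picker stands with its x along the stand's x
- tray_spot (a point): centre of the empty half of the fixed blue tray, on its inner floor, 4 mm over the table. The rims are 22 mm over the table, 55 mm from this point at its -y and 67 mm at its x sides. The milk jug stands in the other half, about 110 mm along +y. The strainer fits here at any turn; it should lie flat with its centre within 45 mm of this point along x and y
- tray: the same tray, inside 134 mm (x) x 214 mm (y), walls 4 mm; origin at the centre of its underside
- jug: steel milk jug, 68 mm wide, 80 mm tall, standing in the other half of the tray; origin at the centre of its underside; leave it alone
- cup: white cup, 76 mm wide, 62 mm tall; origin at the centre of its underside; leave it alone
- sugar_jar: amber sugar jar, 72 mm wide, 110 mm tall; origin at the centre of its underside; leave it alone
- tamper: dark steel coffee tamper, 58 mm wide, 85 mm tall; origin at the centre of its underside; leave it alone
- bell: steel counter bell, 80 mm wide, 57 mm tall; origin at the centre of its underside; leave it alone
- saucers: white plate, 144 mm wide, 22 mm tall; origin at the centre of its underside; leave it alone
- syrup: amber syrup bottle with paper label, 68 mm wide, 200 mm tall; origin at the centre of its underside; leave it alone
Things that resemble listed ones, but are neither listed nor needed, are in the scene too. What is shaped like the sump but red is not meant.

How it is judged:
By the outcome, as a careful person would: the job done as asked, in the order asked, and still so for the second after the job is handed in, with the robot touching nothing.
It also fails if it takes over 72 s, if anything falls off the work surface, if the arm or the gripper's body presses on something with over 40 N, if the wrist force passes 120 N, or if a joint passes its speed limit or range.

## Robot

A 6-joint arm with a two-finger parallel gripper is mounted at the origin on the work surface. World frame = base frame: x ahead of the robot, y to its left, z up, the work surface at z = 0. Lengths are in mm, angles in rad, forces in N, time in s.
With the tool pointing down it reaches from about 300 to 775 mm from the base axis. Payload 14.6 kg.
Tool frame: the origin (TCP) lies midway between the tips of the shut fingers; the grasp point (between the pads) lies 19 mm behind it; z points along the fingers, x is the direction in which the jaws open and shut, and the axes are right-handed (so a half turn about z gives the same grasp; the last joint's range is limited). The gripper opens to 85 mm and grips with 20 to 120 N. Pads are 22 mm wide; open, the fingers measure 114 mm over their backs; the gripper's body (76 mm by 85 mm) begins 54 mm behind the grasp point. The pads swing forward as they close: fully open they stand 13 mm farther back than shut.
Start: joints at [-1.275, 0.3, 1.521, -0, 1.321, -0.067], TCP at [195.184, -514.191, 231.281] pointing down, gripper open.
Joint ranges: [-3.03, 3.03], [-0.79, 2.21], [0.23, 2.52], [-1.04, 4.18], [0, 3.07], [-2.55, 2.55]. Speed limits (rad/s): [2.22, 2.22, 2.57, 3.14, 3.14, 3.14].

## Interface

Orientations are given as [roll, pitch, yaw] about the fixed x, y, z axes, in that order (R = Rz(yaw) Ry(pitch) Rx(roll)).
In Python, from bench import * gives the robot as it stands. The module is installed in compiled form; this text tells all that it offers.
- The arm moves only by the tool send_rows, never from a script. Its arguments are lists of equal length, an entry for each row: "offset": the shift along the tool's x, y, z in units of 25 mm (1.0 is 25 mm), a list of three; "twist": the turn about the tool's z in units of 8 degrees (1.0 is 8 degrees); "claw": the opening, from -1 (shut) to 1 (fully open). In form: {"offset": [[x, y, z], ...], "twist": [twist, ...], "claw": [claw, ...]}. A call has 1 to 8 rows; each row shifts and turns the pose as measured when the row begins, along the tool's axes as they then stand; what a row does not reach is not made up. A row lasts 1/8 s, in which the tool goes at most 62.5 mm and 10.7 degrees, less where a joint would pass 70% of its speed; a pose out of reach is approached as far as the arm can. A call is refused whole if a number of a shift passes 1 or a number of a turn 1, either way. A call with a gripper value outside its range is refused whole. The fingers move at their own pace and stop on an object; the grip force is fixed at half the most. Time passes only in rows, so rows that do not move let the fingers close. It gives the time, the measured TCP pose, the force and the opening at its end, in the units of the state.
- state(): the state, without advancing time (a new reading comes with each control period).
- read_camera(name): name is "side" or "top"; returns the picture (384x512x3 uint8, red, green, blue); there is no depth.
- camera_params(name): a dict with "mtx" (3x3 intrinsics, pixels), "dist_coeffs" ([k1, k2, p1, p2, k3] as OpenCV has them; the pictures are not rectified), "R" (3x3) and "t" (3): a world point X has camera coordinates R X + t. Camera axes: x right, y down, z forward; pixel columns grow to the right and rows downward; lengths in mm; the calibration is good to about 2 mm. A picture is of the moment at which its call begins. camera_params takes no time and is no camera call.
- hand_in(): hands the job in, once; it reports no verdict.
Trained networks look in the newest picture that a camera, given by its name, has taken for a name from the list of things; names that differ only in an ending like _2 or _b are one class to them, and where a whole thing is asked for, a point or a joint stands for the part that bears it (a point fixed in the world has none). Each returns a list of dicts, best first, with "conf" (0 to 1); they miss things now and then, are a little off and sometimes report something else, mostly with a low value. They report only what shows in the picture. A call takes as long as a camera call. They do not tell look-alikes from the thing itself.
- silhouettes(thing, camera): "region" (384x512 bool, what is visible of it) and "xy" ([column, row] in pixels, amid what is visible of it).
The state is a dict: "t": time; "q": joint angles; "joint_vel": joint speeds; "effort": joint torques, N m; "tcp_pos": TCP position; "orientation": TCP orientation; "contact_force": force on the tool from outside, world axes, zero at the start; "moment": the same for the moment, N m; "finger_gap": finger opening in mm.
Only numpy, scipy, OpenCV 4.12 (cv2) and the standard library are available. Lean on these libraries where they do the work, as an engineer would, in place of code of your own. Each camera call takes 0.05 s, during which the arm holds its last target. There are 200 camera calls.

## Working session

There is one attempt and no reset: what is moved stays moved. The work goes in short steps, Python scripts to look and compute and a tool call to move; the robot and the scene stay as the last step left them, time stands still between calls to the robot, and variables do not carry over. Pictures are saved under pics/ and viewed, about 8 in all and at most 12, crops included, and the job is handed in when it is done.

Besides the shell and the picture viewer there is one more tool, called after ">>>" as name(argument=value, ...) on one line, values as JSON. send_rows: Moves the arm, as the interface text tells. Its arguments: {"type":"object","properties":{"offset":{"type":"array","items":{"type":"array","items":{"type":"number"}}},"twist":{"type":"array","items":{"type":"number"}},"claw":{"type":"array","items":{"type":"number"}}},"required":["offset","twist","claw"]}

```bash
mkdir -p pics
python3 - <<'E'
from bench import *
import cv2,numpy as np
s=state();print({k:np.round(v,3).tolist() for k,v in s.items()})
for c in("side","top"):
    im=read_camera(c);cv2.imwrite(f"pics/{c}0.png",im[:,:,::-1])
    p=camera_params(c);print(c,np.round(p["mtx"],1).tolist(),np.round(p["dist_coeffs"],3),np.round(p["R"],3).tolist(),np.round(p["t"],1), "pos",np.round(-p["R"].T@p["t"]))
    for n in("picker_grip","picker","strainer","sump_mouth","sump","stand_slot","tray_spot","tray","jug"):
        try:
            print(n,[(round(d["conf"],2),np.round(d["xy"]).tolist(),int(d["region"].sum())) for d in silhouettes(n,c)])
        except Exception as e: print(n,e)
E
```

```text
{'t': 0.0, 'q': [-1.275, 0.301, 1.522, -0.0, 1.321, -0.067], 'joint_vel': [-0.001, 0.0, -0.0, -0.0, 0.0, 0.001], 'effort': [-0.002, -54.35, -36.18, -0.0, 0.004, -0.0], 'tcp_pos': [195.121, -513.973, 230.7], 'orientation': [-3.142, 0.001, -1.208], 'contact_force': [-0.237, 0.578, -0.047], 'moment': [-0.015, -0.03, -0.006], 'finger_gap': 85.258}
side [[348.2, 0.0, 255.0], [0.0, 348.2, 191.5], [0.0, 0.0, 1.0]] [0.002 0.    0.    0.    0.   ] [[-0.913, -0.408, 0.01], [-0.277, 0.6, -0.75], [0.3, -0.687, -0.661]] [501.8 254.8 918.2] pos [253. 683. 793.]
picker_grip [(0.63, [218.0, 250.0], 396)]
picker [(0.82, [221.0, 252.0], 500)]
strainer []
sump_mouth [(0.79, [302.0, 278.0], 2353), (0.7, [258.0, 223.0], 1860)]
sump [(0.59, [308.0, 280.0], 2477), (0.57, [264.0, 223.0], 1881)]
stand_slot [(0.68, [213.0, 275.0], 3000)]
tray_spot [(0.64, [310.0, 182.0], 1197)]
tray [(0.64, [311.0, 183.0], 1200)]
jug [(0.68, [297.0, 183.0], 604), (0.22, [192.0, 173.0], 698)]
top [[432.6, 0.0, 256.9], [0.0, 432.6, 189.2], [0.0, 0.0, 1.0]] [-0.085  0.     0.     0.     0.   ] [[0.007, -1.0, 0.02], [-0.993, -0.009, -0.116], [0.116, -0.019, -0.993]] [ -44.2  570.7 1378.4] pos [ 407.  -12. 1436.]
picker_grip [(0.77, [166.0, 198.0], 288)]
picker [(0.78, [162.0, 197.0], 269)]
strainer [(0.61, [239.0, 207.0], 350)]
sump_mouth [(0.74, [194.0, 260.0], 1082), (0.68, [228.0, 206.0], 709)]
sump [(0.64, [231.0, 204.0], 601), (0.59, [195.0, 257.0], 1184)]
stand_slot [(0.87, [176.0, 198.0], 1113)]
tray_spot [(0.91, [327.0, 212.0], 2377), (0.52, [269.0, 114.0], 504)]
tray [(0.66, [328.0, 216.0], 2658)]
jug [(0.63, [307.0, 218.0], 485), (0.44, [330.0, 215.0], 2423)]
```

View pics/side0.png

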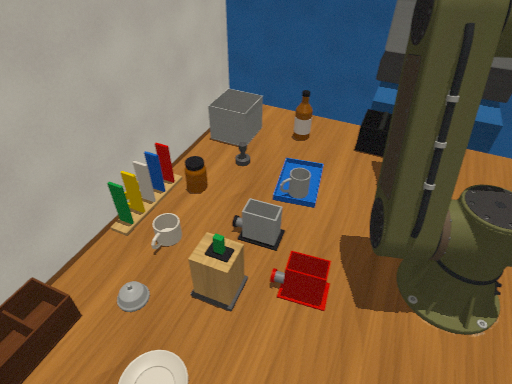

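View pics/top0.png

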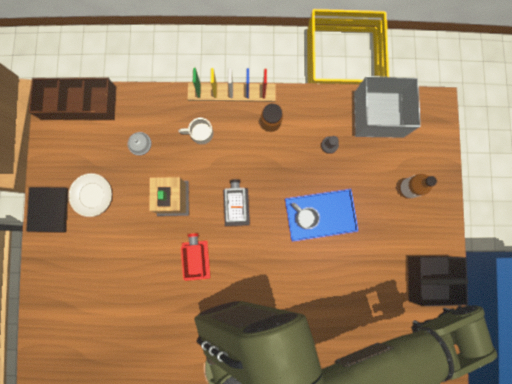

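Side view: stand about (218,270), grey sump (262,222), tray (299,182), red decoy (302,280). Top view: stand (166,195), sump (236,205), tray (321,215).

Run:
```python
import cv2,numpy as np
a=cv2.imread("pics/top0.png")[170:250,140:260];b=cv2.imread("pics/side0.png")[190:315,180:295]
cv2.imwrite("pics/c1.png",cv2.resize(a,None,fx=6,fy=6,interpolation=cv2.INTER_CUBIC))
cv2.imwrite("pics/c2.png",cv2.resize(b,None,fx=4.7,fy=4.7,interpolation=cv2.INTER_CUBIC))
```

```text
(no output)
```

View pics/c1.png

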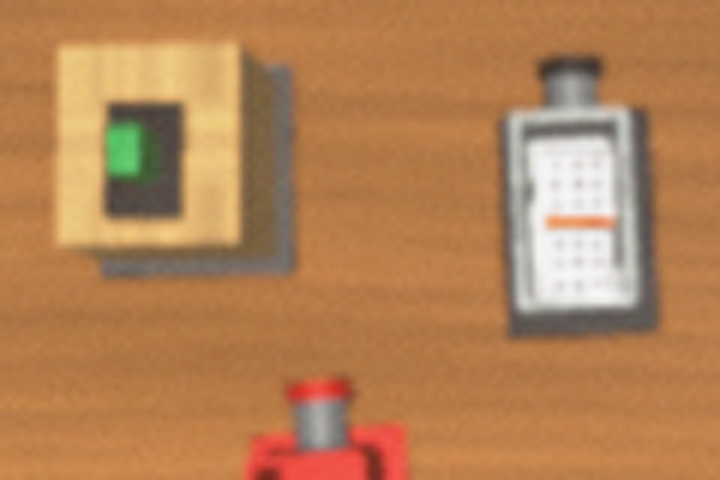

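View pics/c2.png

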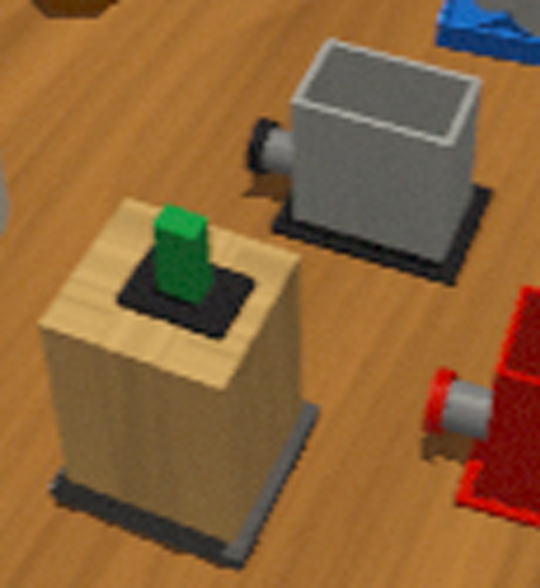

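Crop 1: stand top corners are (57,43)-(245,245), the flange is offset to -x, so the hook points to world +x. The sump is slightly turned, with its pipe at +x, and the orange bar runs (546,222)-(617,221). Crop 2 gives the rim and stand corners. Next I fit poses to these keypoints.

```bash
cat > h.py <<'E'
import cv2,numpy as np
from scipy.optimize import least_squares
from bench import camera_params
P={c:camera_params(c) for c in("side","top")}
def proj(c,X):
    p=P[c];return cv2.projectPoints(np.asarray(X,float).reshape(-1,3),cv2.Rodrigues(np.asarray(p["R"]))[0],np.asarray(p["t"],float),np.asarray(p["mtx"]),np.asarray(p["dist_coeffs"],float))[0][:,0]
def ray(c,uv,z):
    p=P[c];n=cv2.undistortPoints(np.asarray(uv,float).reshape(-1,1,2),np.asarray(p["mtx"]),np.asarray(p["dist_coeffs"],float))[:,0]
    d=np.c_[n,np.ones(len(n))]@p["R"];o=-p["R"].T@p["t"]
    return o+d*((z-o[2])/d[:,2:])
def rect(a,b,z): return np.array([[sx*a/2,sy*b/2,z] for sx,sy in((1,1),(1,-1),(-1,-1),(-1,1))])
def T(v,L):
    c,s=np.cos(v[2]),np.sin(v[2]);return np.asarray(L)@np.array([[c,s,0],[-s,c,0],[0,0,1]])+[v[0],v[1],0]
def fit(obs,x0):
    f=lambda v:np.concatenate([(proj(c,T(v,L))-uv).ravel() for c,L,uv in obs])
    r=least_squares(f,[*x0,0],loss="soft_l1");return r.x,r.fun
E
cat > m.py <<'E'
from h import *
t=lambda a:(np.array(a)+.5)/6-.5+[140,170]
s=lambda a:(np.array(a)+.5)/4.7-.5+[180,190]
def go(n,L,tp,sd,x0):
    for nm,o in(("both",[("top",L,t(tp)),("side",L,s(sd))]),("top",[("top",L,t(tp))]),("side",[("side",L,s(sd))])):
        v,r=fit(o,x0);print(n,nm,np.round(v,3),"rms",np.round(np.sqrt(np.mean(r**2)),2))
go("stand",rect(100,90,148),[(57,43),(241,43),(245,245),(57,247)],[(42,323),(128,200),(300,255),(228,387)][0:1]+[(228,387),(300,255),(128,200)],(400,250)) if 0 else None
# world corner order (+x+y),(+x-y),(-x-y),(-x+y)
go("stand",rect(100,90,148),[(57,43),(241,43),(245,245),(57,247)],[(42,323),(128,200),(300,255),(228,387)],(400,250))
go("flange",rect(60,40,154),[(106,103),(184,103),(184,217),(106,217)],[(118,298),(150,250),(255,282),(222,337)],(400,250))
go("sump",rect(100,60,110),[(503,108),(632,106),(640,310),(512,314)],[(293,98),(333,38),(482,82),(450,143)],(400,50))
b=ray("top",t([(546,222),(617,221)]),32);print("bar",b.round(1))
im=cv2.imread("pics/top0.png");h=cv2.cvtColor(im,cv2.COLOR_BGR2HSV)
m=cv2.inRange(h,(105,150,60),(130,255,255));m[:,:270]=0;m[:,400:]=0;m[:150]=0;m[250:]=0
k=cv2.boxPoints(cv2.minAreaRect(cv2.findNonZero(m)));print("traypx",k.tolist())
w=ray("top",k,22);print(w.round(0).tolist(),w.mean(0).round(1))
g=cv2.inRange(h,(50,100,40),(80,255,255))[180:215,150:185];q=cv2.findNonZero(g)[:,0]+[150,180];print("green px",q.min(0),q.max(0))
from bench import *
tip=ray("top",[[q[:,0].min()-.5,(q[:,1].min()+q[:,1].max())/2]],204);print("handle +y top edge",tip)
E
python3 m.py
```

```text
stand both [5.41622e+02 2.40689e+02 3.50000e-02] rms 0.62
stand top [541.789 238.876   6.311] rms 0.49
stand side [5.41139e+02 2.42140e+02 4.10000e-02] rms 0.41
flange both [5.33428e+02 2.42544e+02 2.50000e-02] rms 0.94
flange top [5.33340e+02 2.39824e+02 2.60000e-02] rms 0.41
flange side [532.796 245.356  31.442] rms 0.79
sump both [514.593  29.845  -6.248] rms 0.74
sump top [5.142e+02 2.901e+01 4.500e-02] rms 0.92
sump side [514.55   30.631   6.309] rms 0.4
bar [[513.5  45.4  32. ]
 [514.3   6.9  32. ]]
traypx [[285.683349609375, 199.04656982421875], [350.2286376953125, 189.55459594726562], [356.18121337890625, 230.03216552734375], [291.63592529296875, 239.52413940429688]]
[[541.0, -135.0, 22.0], [574.0, -350.0, 22.0], [440.0, -367.0, 22.0], [408.0, -154.0, 22.0]] [ 490.7 -251.6   22. ]
green px [158 191] [165 199]
handle +y top edge [[531.75532818 248.03355559 204.        ]]
```

>>> send_rows(offset=[[0,0,-1],[0,0,-1],[0,0,-1],[-1,-0.45,0],[-1,-0.45,0],[-1,-0.45,0],[-1,-0.45,0],[-1,-0.45,0]], twist=[0.8,0.8,0.8,0,0,0,0,0], claw=[1,1,1,1,1,1,1,1])

```text
t: 2.0
tcp_pos: [250.0, -385.4, 308.4]
orientation: [-3.141, 0.001, -1.557]
contact_force: [0.1, -0.4, 0.2]
finger_gap: 85.8
```

>>> send_rows(offset=[[-1,-0.45,0],[-1,-0.45,0],[-1,-0.45,0],[-1,-0.45,0],[-1,-0.45,0],[-1,-0.45,0],[-1,-0.45,0],[-1,-0.45,0]], twist=[0,0,0,0,0,0,0,0], claw=[1,1,1,1,1,1,1,1])

```text
t: 3.0
tcp_pos: [339.3, -177.2, 309.4]
orientation: [-3.14, -0.001, -1.558]
contact_force: [-0.0, 0.0, -0.2]
finger_gap: 85.2
```

>>> send_rows(offset=[[-1,-0.46,0],[-1,-0.46,0],[-1,-0.46,0],[-1,-0.46,0],[-1,-0.46,0],[-1,-0.46,0],[-1,-0.46,0],[-1,-0.46,0]], twist=[0,0,0,0,0,0,0,0], claw=[1,1,1,1,1,1,1,1])

```text
t: 4.0
tcp_pos: [430.8, 31.3, 310.4]
orientation: [-3.136, -0.002, -1.557]
contact_force: [-0.5, 0.2, 0.2]
finger_gap: 85.5
```

>>> send_rows(offset=[[-1,-0.46,0],[-1,-0.46,0],[-1,-0.46,0],[-1,-0.46,0],[-1,-0.46,0],[-1,-0.46,0],[-1,-0.46,0],[-0.5,-0.2,0]], twist=[0,0,0,0,0,0,0,0], claw=[1,1,1,1,1,1,1,1])

```text
t: 5.0
tcp_pos: [515.9, 227.4, 310.6]
orientation: [-3.136, -0.002, -1.556]
contact_force: [-0.2, 0.7, -0.5]
finger_gap: 85.4
```

>>> send_rows(offset=[[-0.5,-0.7,-0.0],[-0.05,0,1],[0,0,1],[0,0,1],[0,0,1],[0,0,0.8],[0,0,0.6],[0,0,0]], twist=[-0.1,0,0,0,0,0,0,0], claw=[1,1,1,1,1,1,1,1])

```text
t: 6.0
tcp_pos: [534.6, 240.0, 172.3]
orientation: [-3.135, -0.003, -1.542]
contact_force: [-0.9, 0.3, 0.3]
finger_gap: 85.3
```

>>> send_rows(offset=[[-0.04,0.02,0.45],[0,0,0],[0,0,0],[0,0,0],[0,0,0],[0,0,0],[0,0,0],[0,0,0]], twist=[0,0,0,0,0,0,0,0], claw=[1,-1,-1,-1,-1,-1,-1,-1])

```text
t: 7.0
tcp_pos: [535.0, 241.3, 162.8]
orientation: [-3.131, -0.001, -1.542]
contact_force: [0.6, 0.2, 0.5]
finger_gap: 15.4
```

>>> send_rows(offset=[[0,0,-0.4],[0,0,-0.8],[0,0,-1],[0,0,-1],[0,0,-1],[0,0,-1],[0,0,-1],[0,0,-1]], twist=[0,0,0,0,0,0,0,0], claw=[-1,-1,-1,-1,-1,-1,-1,-1])

```text
t: 8.0
tcp_pos: [532.0, 241.2, 351.3]
orientation: [-3.133, -0.002, -1.542]
contact_force: [0.4, -0.5, -1.1]
finger_gap: 15.4
```

Run:
```python
from bench import *
import cv2
im=read_camera("side")[:,:,::-1]
cv2.imwrite("pics/s1.png",cv2.resize(im[120:320,140:360],None,fx=3,fy=3,interpolation=cv2.INTER_CUBIC))
```

```text
(no output)
```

View pics/s1.png

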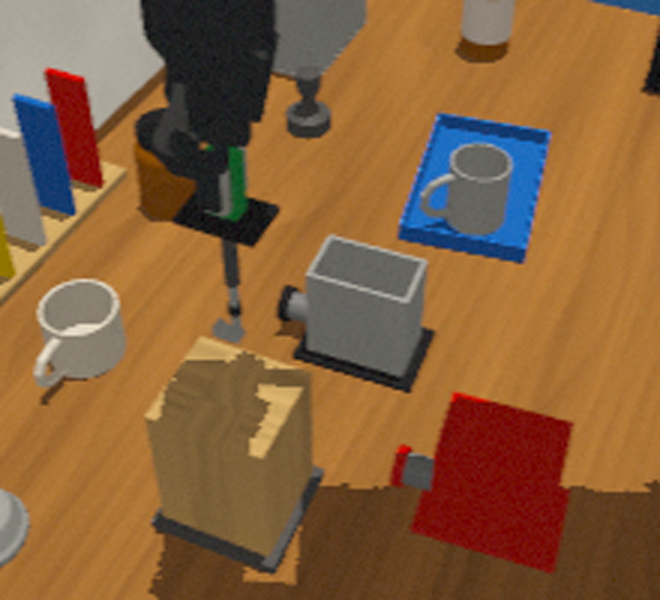

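The side view shows the hook at (228,330) in the crop, pointing left (world +x), with the picker held upright. The jug and tray are unmoved.

Run:
```python
from h import *
for z in (338,300,260,236,225,214,200,194): print(z,((proj("side",[[532,241.2,z],[542,241.2,z],[549.5,241.4,z]])-[140,120]+.5)*3-.5).round(1).tolist())
```

```text
338 [[226.3, 213.4], [213.0, 209.2], [203.0, 206.3]]
300 [[229.9, 255.2], [217.1, 251.0], [207.4, 248.0]]
260 [[233.5, 296.1], [221.1, 291.9], [211.7, 288.9]]
236 [[235.5, 319.3], [223.3, 315.1], [214.2, 312.1]]
225 [[236.4, 329.6], [224.4, 325.4], [215.3, 322.4]]
214 [[237.2, 339.7], [225.3, 335.5], [216.3, 332.5]]
200 [[238.3, 352.3], [226.6, 348.1], [217.7, 345.1]]
194 [[238.8, 357.6], [227.1, 353.4], [218.2, 350.4]]
```

>>> send_rows(offset=[[1,0.3,0],[1,0.3,0],[1,0.3,0],[1,0.3,0],[1,0.3,0],[1,0.2,0],[1,0.1,0],[0.6,0,0]], twist=[0,0,0,0,0,0,0,0], claw=[-1,-1,-1,-1,-1,-1,-1,-1])

```text
t: 9.05
tcp_pos: [490.4, 45.2, 354.6]
orientation: [-3.126, -0.0, -1.54]
contact_force: [0.4, 0.8, -1.3]
finger_gap: 15.3
```

>>> send_rows(offset=[[0.7,0.15,0],[0,0,1],[0,0,1],[0,0,0.8],[0,0,0]], twist=[0,0,0,0,0], claw=[-1,-1,-1,-1,-1])

```text
t: 9.68
tcp_pos: [488.5, 26.4, 282.7]
orientation: [-3.125, 0.0, -1.541]
contact_force: [-0.3, -0.6, -1.2]
finger_gap: 15.5
```

Run:
```python
from bench import *
from h import *
st=state();p=st["tcp_pos"];print(p,st["orientation"],st["contact_force"])
im=read_camera("side")[:,:,::-1]
cv2.imwrite("pics/s2.png",cv2.resize(im[130:255,190:320],None,fx=4.6,fy=4.6,interpolation=cv2.INTER_CUBIC))
z=p[2]+19
for L in(32,70,100,136,156,176):print(L,((proj("side",[[p[0],p[1],z-L],[p[0]+10,p[1],z-L]])-[190,130]+.5)*4.6-.5).round(1).tolist())
```

```text
[488.54533193  26.40705556 282.70745502] [-3.12483014e+00  3.40648907e-04 -1.54126356e+00] [-0.27780258 -0.56770371 -1.20466308]
32 [[388.9, 160.9], [371.8, 156.2]]
70 [[385.7, 215.5], [369.1, 210.7]]
100 [[383.3, 256.4], [367.1, 251.7]]
136 [[380.6, 303.3], [364.7, 298.5]]
156 [[379.1, 328.3], [363.5, 323.5]]
176 [[377.7, 352.7], [362.3, 347.9]]
```

View pics/s2.png

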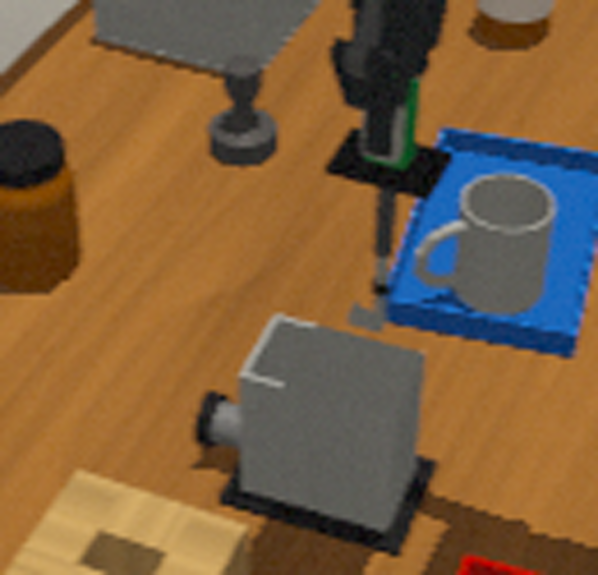

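The shank is at (384,250) and the hook's underside at about (381,328), matching the predicted axis. That puts the picker length at about 156 mm, aligned with the sump.

>>> send_rows(offset=[[0,0.12,0],[0,0,1],[0,0,1],[0,0,1],[0,0,0.5],[0,0,0]], twist=[0,0,0,0,0,0], claw=[-1,-1,-1,-1,-1,-1])

```text
t: 10.48
tcp_pos: [489.4, 26.7, 199.8]
orientation: [-3.114, -0.0, -1.541]
contact_force: [-0.3, -0.7, -0.9]
finger_gap: 15.5
```

>>> send_rows(offset=[[0,0.26,0],[0,0.05,0.4],[0,0,0.4],[0,0,0]], twist=[0,0,0,0], claw=[-1,-1,-1,-1])

```text
t: 10.98
tcp_pos: [482.4, 26.4, 180.4]
orientation: [-3.11, -0.0, -1.541]
contact_force: [0.4, 0.6, -0.8]
finger_gap: 15.5
```

>>> send_rows(offset=[[0,0,0.2],[0,0,0.2],[0,0,0.15],[0,0,0]], twist=[0,0,0,0], claw=[-1,-1,-1,-1])

```text
t: 11.48
tcp_pos: [483.1, 26.4, 165.7]
orientation: [-3.111, -0.0, -1.541]
contact_force: [-0.0, 0.8, -1.6]
finger_gap: 15.6
```

>>> send_rows(offset=[[0,0,0.1],[0,0,0.1],[0,0,0.08],[0,0,0]], twist=[0,0,0,0], claw=[-1,-1,-1,-1])

```text
t: 11.98
tcp_pos: [483.4, 26.4, 158.4]
orientation: [-3.11, -0.0, -1.541]
contact_force: [0.1, 0.4, -1.1]
finger_gap: 15.6
```

>>> send_rows(offset=[[0,0,0.06],[0,0,0.06],[0,0,0]], twist=[0,0,0], claw=[-1,-1,-1])

```text
t: 12.35
tcp_pos: [483.6, 26.4, 155.3]
orientation: [-3.11, -0.0, -1.541]
contact_force: [-0.3, -0.1, -1.2]
finger_gap: 15.6
```

>>> send_rows(offset=[[0,0,0.06],[0,0,0.03],[0,0,0]], twist=[0,0,0], claw=[-1,-1,-1])

```text
t: 12.72
tcp_pos: [483.7, 26.4, 153.0]
orientation: [-3.11, -0.0, -1.541]
contact_force: [0.3, 0.1, -2.1]
finger_gap: 15.3
```

>>> send_rows(offset=[[0,0,0.06],[0,0,0.02],[0,0,0]], twist=[0,0,0], claw=[-1,-1,-1])

```text
t: 13.1
tcp_pos: [483.8, 26.4, 150.8]
orientation: [-3.11, -0.0, -1.541]
contact_force: [-0.0, -0.0, -1.6]
finger_gap: 15.5
```

>>> send_rows(offset=[[0,0,0.06],[0,0,0.02],[0,0,0]], twist=[0,0,0], claw=[-1,-1,-1])

```text
t: 13.48
tcp_pos: [483.8, 26.4, 148.7]
orientation: [-3.11, -0.0, -1.541]
contact_force: [0.8, -0.5, -2.1]
finger_gap: 15.4
```

>>> send_rows(offset=[[0,0,0.06],[0,0,0.02],[0,0,0]], twist=[0,0,0], claw=[-1,-1,-1])

```text
t: 13.85
tcp_pos: [483.9, 26.4, 146.7]
orientation: [-3.11, -0.0, -1.541]
contact_force: [-0.1, -0.2, -0.3]
finger_gap: 15.1
```

>>> send_rows(offset=[[0,0,0.04],[0,0,0]], twist=[0,0], claw=[-1,-1])

```text
t: 14.1
tcp_pos: [484.2, 26.4, 146.2]
orientation: [-3.109, -0.0, -1.541]
contact_force: [-0.4, 0.8, 2.9]
finger_gap: 15.4
```

>>> send_rows(offset=[[0,0,-0.09],[0,-0.25,0],[0,-0.25,0],[0,0,0]], twist=[0,0,0,0], claw=[-1,-1,-1,-1])

```text
t: 14.6
tcp_pos: [497.5, 26.8, 148.5]
orientation: [-3.109, -0.0, -1.541]
contact_force: [-0.1, -0.6, -2.0]
finger_gap: 15.4
```

>>> send_rows(offset=[[0,-0.1,0],[0,-0.1,0],[0,-0.05,0],[0,0,0]], twist=[0,0,0,0], claw=[-1,-1,-1,-1])

```text
t: 15.1
tcp_pos: [504.1, 27.0, 148.5]
orientation: [-3.11, -0.0, -1.541]
contact_force: [0.5, -0.3, -1.1]
finger_gap: 15.3
```

>>> send_rows(offset=[[0,0,-0.08],[0,0,-0.04],[0,0,0]], twist=[0,0,0], claw=[-1,-1,-1])

```text
t: 15.48
tcp_pos: [503.9, 27.0, 151.8]
orientation: [-3.11, -0.0, -1.541]
contact_force: [-0.1, 0.4, -1.9]
finger_gap: 15.4
```

>>> send_rows(offset=[[0,0,-0.1],[0,0,-0.1],[0,0,-0.1],[0,0,0]], twist=[0,0,0,0], claw=[-1,-1,-1,-1])

```text
t: 15.98
tcp_pos: [503.4, 27.0, 159.6]
orientation: [-3.11, -0.0, -1.541]
contact_force: [-0.4, -1.1, -3.3]
finger_gap: 15.6
```

>>> send_rows(offset=[[0,-0.03,-0.2],[0,-0.02,-0.4],[0,-0.02,-0.5],[0,-0.02,-0.5],[0,-0.02,-0.5],[0,-0.02,-0.5],[0,-0.02,-0.3],[0,0,0]], twist=[0,0,0,0,0,0,0,0], claw=[-1,-1,-1,-1,-1,-1,-1,-1])

```text
t: 16.98
tcp_pos: [505.2, 27.1, 238.5]
orientation: [-3.108, -0.0, -1.541]
contact_force: [0.4, 0.7, -4.1]
finger_gap: 15.3
```

>>> send_rows(offset=[[0,-0.02,-0.4],[0,-0.02,-0.5],[0,-0.02,-0.5],[0,-0.02,-0.5],[0,-0.02,-0.4],[0,-0.0,-0.2],[0,0,0]], twist=[0,0,0,0,0,0,0], claw=[-1,-1,-1,-1,-1,-1,-1])

```text
t: 17.85
tcp_pos: [505.6, 27.1, 305.3]
orientation: [-3.109, -0.0, -1.541]
contact_force: [0.8, -0.6, -2.9]
finger_gap: 15.5
```

Run:
```python
from bench import *
import cv2
a=read_camera("side")[100:260,180:350,::-1]; b=read_camera("top")[160:260,190:360,::-1]
r=lambda i,f:cv2.resize(i,None,fx=f,fy=f,interpolation=cv2.INTER_CUBIC)
cv2.imwrite("pics/s3.png",cv2.vconcat([r(a,2.2),r(b,2.2)]))
```

```text
(no output)
```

View pics/s3.png

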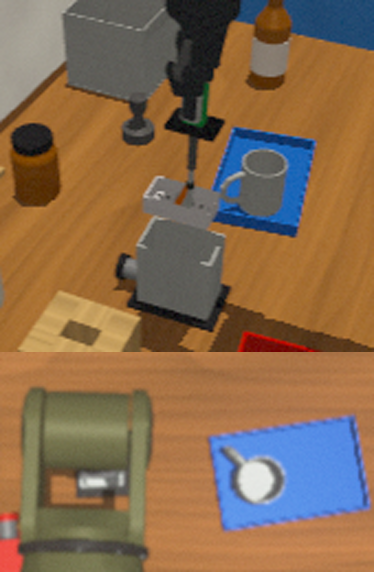

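The strainer hangs level from the hook above the sump (side inset about (180,200)). The tray and jug are undisturbed.

>>> send_rows(offset=[[0.3,0,0],[0.6,0.1,0],[0.8,0.1,0],[0.8,0.1,0],[0.8,0.1,0],[0.8,0.1,0],[0.8,0.1,0],[0.8,0.1,0]], twist=[0,0,0,0,0,0,0,0], claw=[-1,-1,-1,-1,-1,-1,-1,-1])

```text
t: 18.95
tcp_pos: [489.8, -125.6, 302.5]
orientation: [-3.113, -0.001, -1.542]
contact_force: [0.0, 0.2, -3.5]
finger_gap: 15.4
```

>>> send_rows(offset=[[0.8,0.1,0],[0.8,0,0],[0.8,0,0],[0.8,0,0],[0.8,0,0],[0.8,0,0],[0.6,0,0],[0.4,0,0]], twist=[0,0,0,0,0,0,0,0], claw=[-1,-1,-1,-1,-1,-1,-1,-1])

```text
t: 19.95
tcp_pos: [488.5, -282.6, 301.6]
orientation: [-3.114, -0.001, -1.545]
contact_force: [-0.2, 1.1, -2.7]
finger_gap: 15.2
```

>>> send_rows(offset=[[0.5,0,0],[0.15,0,0.3],[0,0.02,0.6],[0,0.02,0.8],[0,0.02,0.8],[0,0.02,0.8],[0,0.02,0.6],[0,0.02,0.3]], twist=[0,0,0,0,0,0,0,0], claw=[-1,-1,-1,-1,-1,-1,-1,-1])

```text
t: 20.95
tcp_pos: [488.4, -297.4, 188.3]
orientation: [-3.117, 0.002, -1.543]
contact_force: [0.2, -0.6, -4.0]
finger_gap: 15.5
```

>>> send_rows(offset=[[0.1,0,0.3],[0.05,0,0.4],[0,0,0.3],[0,0,0.1],[0,0,0]], twist=[0,0,0,0,0], claw=[-1,-1,-1,-1,-1])

```text
t: 21.58
tcp_pos: [489.5, -301.5, 159.5]
orientation: [-3.116, 0.001, -1.543]
contact_force: [0.4, 0.7, -2.1]
finger_gap: 15.7
```

>>> send_rows(offset=[[0,0,0.05],[0,0,0.05],[0,0,0.05],[0,0,0]], twist=[0,0,0,0], claw=[-1,-1,-1,-1])

```text
t: 22.08
tcp_pos: [489.8, -301.6, 156.2]
orientation: [-3.115, 0.0, -1.543]
contact_force: [0.4, 0.0, -3.2]
finger_gap: 15.4
```

>>> send_rows(offset=[[0,0,0.08],[0,0,0.08],[0,0,0.08],[0,0,0]], twist=[0,0,0,0], claw=[-1,-1,-1,-1])

```text
t: 22.58
tcp_pos: [490.0, -301.6, 149.8]
orientation: [-3.115, 0.0, -1.543]
contact_force: [1.0, -0.2, -2.8]
finger_gap: 15.3
```

>>> send_rows(offset=[[0,0,0.06],[0,0,0.06],[0,0,0.03],[0,0,0]], twist=[0,0,0,0], claw=[-1,-1,-1,-1])

```text
t: 23.08
tcp_pos: [490.3, -301.7, 146.2]
orientation: [-3.114, -0.0, -1.543]
contact_force: [0.7, -0.0, -1.2]
finger_gap: 15.3
```

>>> send_rows(offset=[[0,0,0.06],[0,0,0.06],[0,0,0.02],[0,0,0]], twist=[0,0,0,0], claw=[-1,-1,-1,-1])

```text
t: 23.58
tcp_pos: [490.5, -301.8, 142.5]
orientation: [-3.114, -0.0, -1.543]
contact_force: [-0.3, 0.4, -0.7]
finger_gap: 15.3
```

>>> send_rows(offset=[[0,0,0.04],[0,0,0]], twist=[0,0], claw=[-1,-1])

```text
t: 23.82
tcp_pos: [490.5, -301.7, 141.5]
orientation: [-3.114, -0.0, -1.543]
contact_force: [-0.7, -0.7, -1.5]
finger_gap: 15.0
```

>>> send_rows(offset=[[0,0,-0.03],[0,0.2,-0.005],[0,0.2,-0.005],[0,0.2,-0.005],[0,0.15,0],[0,0,0]], twist=[0,0,0,0,0,0], claw=[-1,-1,-1,-1,-1,-1])

```text
t: 24.58
tcp_pos: [470.2, -302.4, 142.3]
orientation: [-3.114, -0.0, -1.543]
contact_force: [0.0, -0.4, -1.8]
finger_gap: 15.1
```

>>> send_rows(offset=[[0,0,-0.1],[0,0,-0.15],[0,-0.01,-0.15],[0,-0.01,0]], twist=[0,0,0,0], claw=[-1,-1,-1,-1])

```text
t: 25.08
tcp_pos: [470.7, -302.4, 153.3]
orientation: [-3.113, -0.001, -1.543]
contact_force: [0.4, -1.1, -2.2]
finger_gap: 15.4
```

Run:
```python
from bench import *
import cv2
print(state()["contact_force"])
a=read_camera("side")[110:230,250:350,::-1]
cv2.imwrite("pics/s4.png",cv2.resize(a,None,fx=5,fy=5,interpolation=cv2.INTER_CUBIC))
```

```text
[ 0.40192468 -1.09407142 -2.18138824]
```

View pics/s4.png

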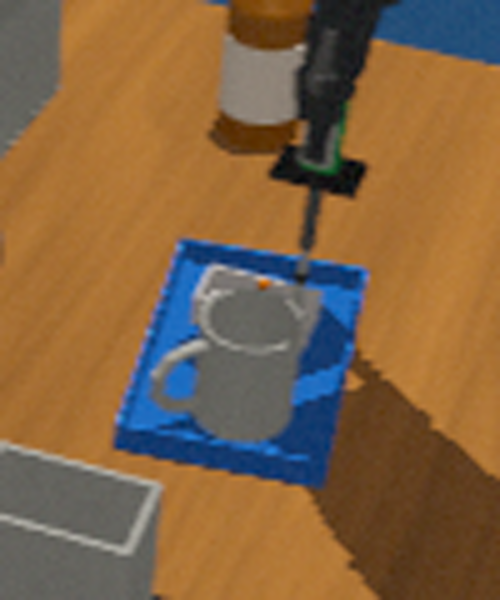

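The orange bar is at (263,283) and the shank at (303,270), about 40 px apart. The strainer lies flat in the tray behind the jug, and the hook looks free.

>>> send_rows(offset=[[0,-0.02,-0.3],[0,-0.02,-0.5],[0,-0.02,-0.8],[0,-0.03,-1],[0,-0.03,-1],[0,-0.03,-1],[0,-0.03,-1],[0,-0.02,-1]], twist=[0,0,0,0,0,0,0,0], claw=[-1,-1,-1,-1,-1,-1,-1,-1])

```text
t: 26.12
tcp_pos: [470.5, -301.7, 327.8]
orientation: [-3.113, -0.001, -1.543]
contact_force: [1.2, -0.2, -1.7]
finger_gap: 15.1
```

Run:
```python
from bench import *
from h import *
print(state()["contact_force"],state()["tcp_pos"])
a=read_camera("side")[110:230,250:350,::-1]; b=read_camera("top")[170:250,270:370,::-1]
cv2.imwrite("pics/s5.png",cv2.resize(cv2.vconcat([a,b]),None,fx=3,fy=3,interpolation=cv2.INTER_CUBIC))
```

```text
[ 1.18222606 -0.22699815 -1.66540886] [ 470.46301603 -301.72595804  327.81695964]
```

View pics/s5.png

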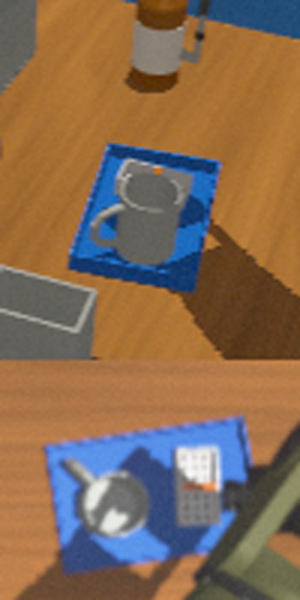

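The strainer lies flat in the tray's empty half (top inset about (197,485)), the jug is untouched, and the hook is free at (200,35). Now back to the stand.

>>> send_rows(offset=[[-0.5,-0.05,0],[-1,-0.12,0],[-1,-0.12,0],[-1,-0.12,0],[-1,-0.12,0],[-1,-0.12,0],[-1,-0.12,0],[-1,-0.12,0]], twist=[0,0,0,0,0,0,0,0], claw=[-1,-1,-1,-1,-1,-1,-1,-1])

```text
t: 27.22
tcp_pos: [485.6, -103.3, 321.3]
orientation: [-3.12, 0.003, -1.544]
contact_force: [0.8, -0.4, -0.4]
finger_gap: 15.1
```

>>> send_rows(offset=[[-1,-0.12,0],[-1,-0.12,0],[-1,-0.12,0],[-1,-0.12,0],[-1,-0.12,0],[-1,-0.12,0],[-1,-0.12,0],[-1,-0.12,0]], twist=[0,0,0,0,0,0,0,0], claw=[-1,-1,-1,-1,-1,-1,-1,-1])

```text
t: 28.22
tcp_pos: [498.6, 109.5, 313.8]
orientation: [-3.132, 0.004, -1.541]
contact_force: [-1.1, -0.4, -0.2]
finger_gap: 15.7
```

>>> send_rows(offset=[[-1,-0.3,0],[-1,-0.3,0],[-1,-0.3,0],[-1,-0.25,0],[-0.7,-0.2,0],[-0.3,0,0],[0,0,0]], twist=[0,0,0,0,0,0,0], claw=[-1,-1,-1,-1,-1,-1,-1])

```text
t: 29.1
tcp_pos: [524.2, 243.4, 308.0]
orientation: [3.141, 0.002, -1.537]
contact_force: [0.5, 0.2, -1.2]
finger_gap: 15.6
```

>>> send_rows(offset=[[0.08,-0.3,0],[0,-0.15,0],[0,0,0.4],[0,0,0.4],[0,0,0]], twist=[0,0,0,0,0], claw=[-1,-1,-1,-1,-1])

```text
t: 29.72
tcp_pos: [536.4, 239.8, 286.2]
orientation: [3.141, 0.001, -1.539]
contact_force: [-0.1, 0.4, -1.3]
finger_gap: 15.3
```

Run:
```python
from bench import *
from h import *
print(state()["tcp_pos"],state()["orientation"])
a=read_camera("side")[170:310,165:270,::-1]
cv2.imwrite("pics/s6.png",cv2.resize(a,None,fx=4.2,fy=4.2,interpolation=cv2.INTER_CUBIC))
```

```text
[536.39913763 239.77193102 286.23791826] [ 3.14084317e+00  1.48614444e-03 -1.53910291e+00]
```

View pics/s6.png

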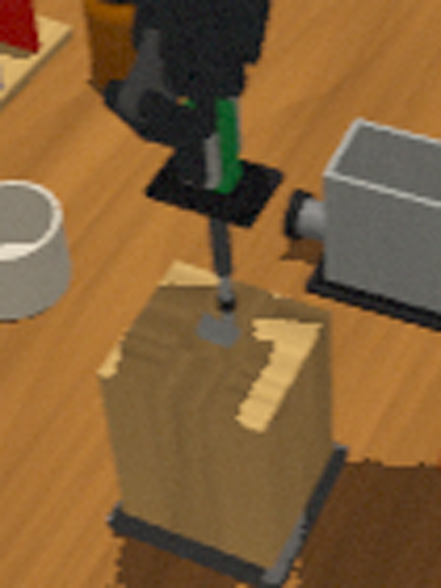

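The hook is at (217,328), over the slot area of the stand's top, and the cup is untouched. I descend and watch the force.

>>> send_rows(offset=[[-0.06,0,0],[0,0,0.2],[0,0,0.2],[0,0,0.2],[0,0,0]], twist=[0,0,0,0,0], claw=[-1,-1,-1,-1,-1])

```text
t: 30.4
tcp_pos: [536.4, 241.7, 271.1]
orientation: [-3.141, 0.002, -1.539]
contact_force: [0.4, 1.1, -1.5]
finger_gap: 15.7
```

>>> send_rows(offset=[[0,0,0.4],[0,0,0.5],[0,0,0.5],[0,0,0.5],[0,0,0.5],[0,0,0.3],[0,0,0]], twist=[0,0,0,0,0,0,0], claw=[-1,-1,-1,-1,-1,-1,-1])

```text
t: 31.28
tcp_pos: [536.1, 241.7, 197.9]
orientation: [3.141, 0.002, -1.539]
contact_force: [-0.1, 0.7, -1.2]
finger_gap: 15.2
```

>>> send_rows(offset=[[0,0.03,0.4],[0,0,0.4],[0,0,0.3],[0,0,0.05],[0,0,0]], twist=[0,0,0,0,0], claw=[-1,-1,-1,-1,-1])

```text
t: 31.9
tcp_pos: [535.6, 241.8, 167.7]
orientation: [-3.141, 0.002, -1.539]
contact_force: [0.2, -0.5, -1.8]
finger_gap: 15.4
```

>>> send_rows(offset=[[0,0,0.05],[0,0,0]], twist=[0,0], claw=[-1,-1])

```text
t: 32.15
tcp_pos: [535.8, 241.8, 166.9]
orientation: [-3.141, 0.002, -1.539]
contact_force: [-0.0, -0.0, -1.2]
finger_gap: 15.8
```

>>> send_rows(offset=[[0,0,0.08],[0,0,0.05],[0,0,0]], twist=[0,0,0], claw=[-1,-1,-1])

```text
t: 32.52
tcp_pos: [535.9, 241.9, 163.6]
orientation: [-3.14, 0.002, -1.539]
contact_force: [0.2, 0.3, -2.2]
finger_gap: 15.2
```

>>> send_rows(offset=[[0,0,0.03],[0,0,0]], twist=[0,0], claw=[-1,-1])

```text
t: 32.78
tcp_pos: [535.9, 241.9, 163.0]
orientation: [-3.14, 0.002, -1.539]
contact_force: [0.2, -0.5, -0.4]
finger_gap: 15.2
```

>>> send_rows(offset=[[0,0,0.03],[0,0,0]], twist=[0,0], claw=[-1,-1])

```text
t: 33.02
tcp_pos: [536.0, 242.0, 163.1]
orientation: [-3.139, 0.003, -1.539]
contact_force: [-0.5, 0.1, -1.4]
finger_gap: 15.7
```

>>> send_rows(offset=[[0,0,0.03],[0,0,0],[0,0,0],[0,0,0],[0,0,0],[0,0,0],[0,0,0]], twist=[0,0,0,0,0,0,0], claw=[-1,1,1,1,1,1,1])

```text
t: 33.9
tcp_pos: [536.1, 242.0, 162.6]
orientation: [-3.139, 0.003, -1.539]
contact_force: [-0.3, 0.1, -0.1]
finger_gap: 85.6
```

>>> send_rows(offset=[[0,0,-0.4],[0,0,-0.8],[0,0,-1],[0,0,-1],[0,0,-1],[0,1,0],[0,1,0],[0,1,0]], twist=[0,0,0,0,0,0,0,0], claw=[1,1,1,1,1,1,1,1])

```text
t: 34.9
tcp_pos: [459.9, 239.1, 275.9]
orientation: [-3.135, 0.004, -1.54]
contact_force: [-0.1, -0.3, 0.1]
finger_gap: 85.8
```

>>> send_rows(offset=[[1,0.2,0],[1,0.2,0],[1,0.2,0],[1,0.2,0],[1,0.2,0],[0.5,0.2,0],[0,0,0]], twist=[0,0,0,0,0,0,0], claw=[1,1,1,1,1,1,1])

```text
t: 35.78
tcp_pos: [432.1, 97.4, 280.8]
orientation: [-3.127, 0.006, -1.538]
contact_force: [0.6, -0.2, -0.3]
finger_gap: 85.4
```

Run:
```python
from bench import *
from h import *
st=state();print(st["tcp_pos"],st["contact_force"],st["t"])
r=lambda i,f:cv2.resize(i,None,fx=f,fy=f,interpolation=cv2.INTER_CUBIC)
a=read_camera("side")[130:310,150:350,::-1]; b=read_camera("top")[160:260,140:370,::-1]
cv2.imwrite("pics/s7.png",cv2.vconcat([r(a,2),r(b,400/230)]))
```

```text
[432.05410836  97.37431982 280.76908542] [ 0.55476157 -0.24312093 -0.30411424] 35.775
```

View pics/s7.png

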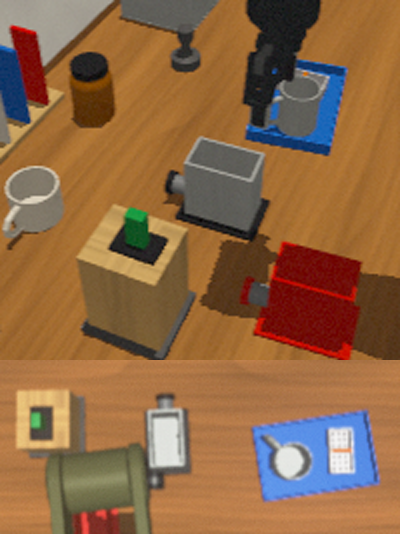

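The picker is upright with its flange on the stand (side (136,235)). The sump is empty, the strainer lies flat in the tray's free half (top inset (341,450)), and the gripper is clear of everything.

```bash
python3 -c "
from bench import *
print(hand_in())"
```

```text
the job is handed in; nothing more can be done
None
```

The job is done and handed in after about 36 s of robot time, well under the 72 s limit.

- **Lifting out:** I took the picker from its stand and felt the strainer's floor at about 4 N. That put the hook's underside about 152 mm below the grip point. I then hooked the orange crossbar and lifted the strainer out; it hung level.
- **Setting down:** I lowered it into the empty half of the blue tray until the load came off the hook, backed the hook out about 20 mm, and lifted it clear.
- **Picker home:** I lowered the picker into the stand to the height it was gripped at (within 0.3 mm), then released it.

**Last checks:**
- The final pictures show the strainer flat in the tray's free half, the sump empty and the picker upright with its flange on the stand.
- The jug, cup and other things in the final pictures look unmoved, and the gripper is clear of everything.

**Not confirmed:**
- The tool tilted by up to about 0.03 rad during the moves. I allowed for this at the sump and tray, and it had gone by the return to the stand.
- Force readings are noisy by about 0.5 to 1 N, and the flange touching the stand's top gave no clear force step. That the picker is fully home rests on the height match and the final picture.
- I did not measure the strainer's final position in the tray to the millimetre; I only checked it by eye in the pictures.

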